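# Sort brass ferrules through the gate of a sorting tray

## Task

Sort the chisel-handle rings in the sorting tray: with the fingertips, push the three brass ferrules gently along the tray's green floor, one at a time, through the gate between the two wooden strips, so that each drops through the slot behind it into the steel tin. Leave the two dark steel hoops in the pen and everything else on the bench where it stands. Do not pinch or lift anything: the rings are only pushed.

Things in the scene. Friction and masses are not known exactly. Their poses are not given: they have to be found in the camera images.
- sorting_tray: Wooden sorting tray, fixed, ahead of the robot, turned up to 23 degrees either way from the robot's x. Origin on the bench under its pen; x runs through the gate into the slot (roughly away from the robot), y left along the gate wall, z up. A pen with a flat green floor 64 mm above the bench stands on a plywood plinth; the nose with slot and tin sticks out at +x. Sites tell the rest.
- pen (a point): Point on the pen's green floor above the tray's origin; axes as the tray's. Pale rails, 12 mm high above the floor, fence the pen; inner faces at x = -110 mm (rear) and y = +-150 mm (sides). The far side is a shallow funnel of two darker strips, 10 mm thick, 12 mm high, whose centrelines run from (50, +-150) mm to round ends at (75, +-26) mm.
- gate (a point): Middle of the gate, the 42 mm gap between the round ends of the two darker strips, at floor height (64 mm above the bench): tray x = 75 mm, y = 0. Axes as the tray's.
- slot (a point): Middle of the slot at floor height (64 mm above the bench): tray x = 103 mm, y = 0; axes as the tray's. The slot is a hole 46 mm wide (y), 54 mm long: its near edge lies in the gate at tray x = 76 mm, its far edge at 130 mm, where a rail 12 mm high stands. A ring falls in by itself once its centre is a few mm past the near edge.
- tin (a point): Middle of the floor inside the open steel tin under the slot: tray x = 113 mm, y = 0, 3 mm above the bench; axes as the tray's. Inside 100 mm wide (y), from x = 75 to 151 mm, 51 mm deep.
- brass_ferrule_1: Brass ferrule (yellow metal), round ring, 32 mm outside, 25 mm inside, 12 mm tall, lying flat on the tray's green floor at the start; origin at the centre of its underside, z along its axis. About 26 to 42 g. To be swept into the tin.
- brass_ferrule_2: Brass ferrule (yellow metal), round ring, 32 mm outside, 25 mm inside, 12 mm tall, lying flat on the tray's green floor at the start; origin at the centre of its underside, z along its axis. About 26 to 42 g. To be swept into the tin.
- brass_ferrule_3: Brass ferrule (yellow metal), round ring, 32 mm outside, 25 mm inside, 12 mm tall, lying flat on the tray's green floor at the start; origin at the centre of its underside, z along its axis. About 26 to 42 g. To be swept into the tin.
- steel_hoop_1: Dark steel hoop, round ring, 32 mm outside, 25 mm inside, 12 mm tall, lying flat on the tray's green floor at the start; origin at the centre of its underside, z along its axis. 30 g. Stays in the pen (may be nudged within it). Brass and steel rings start in a fan round the gate, 115 to 135 mm from it, centres 34 to 75 mm from the next one; which is where is random.
- steel_hoop_2: Dark steel hoop, round ring, 32 mm outside, 25 mm inside, 12 mm tall, lying flat on the tray's green floor at the start; origin at the centre of its underside, z along its axis. 30 g. Stays in the pen (may be nudged within it). Brass and steel rings start in a fan round the gate, 115 to 135 mm from it, centres 34 to 75 mm from the next one; which is where is random.
- handle_blank_1: Turned chisel handle, mid-brown wood, 34 mm thick, 118 mm tall, standing loose on the bench beside the tray's left side; origin at the centre of its foot. Stays where it is.
- handle_blank_2: Turned chisel handle, pale wood, 34 mm thick, 118 mm tall, standing loose on the bench beside the tray's right side; origin at the centre of its foot. Stays where it is.
- glue_bottle: Yellow glue bottle with red cap, 60 mm thick, 150 mm tall, standing on the bench beside the tray's right side; origin at the centre of its base. Stays where it is.
- mallet: Round wooden carver's mallet lying on the bench far to the left, 270 mm long, 100 mm thick; origin on the bench under the joint of head and handle. Stays where it is.
- gouge: Carving gouge lying on the bench to the left, 255 mm long, 27 mm thick; origin on the bench under the root of the blade, x to the tip. Stays where it is.
- wax_tin: Round red wax tin, 84 mm wide, 45 mm tall, on the bench far to the right; origin at the centre of its base. Stays where it is.

How it is judged:
On the way, in this order (a step that is already met when the one before it is completed fails the run):
1. a first brass ferrule has dropped into the tin (((z of brass_ferrule_1 in the frame of sorting_tray below 0.045 m and x of brass_ferrule_1 in the frame of sorting_tray between 0.07 and 0.155 m and y of brass_ferrule_1 in the frame of sorting_tray between -0.055 and 0.055 m) or (z of brass_ferrule_2 in the frame of sorting_tray below 0.045 m and x of brass_ferrule_2 in the frame of sorting_tray between 0.07 and 0.155 m and y of brass_ferrule_2 in the frame of sorting_tray between -0.055 and 0.055 m) or (z of brass_ferrule_3 in the frame of sorting_tray below 0.045 m and x of brass_ferrule_3 in the frame of sorting_tray between 0.07 and 0.155 m and y of brass_ferrule_3 in the frame of sorting_tray between -0.055 and 0.055 m))), for 0.2 s.
2. a second brass ferrule has followed it ((((z of brass_ferrule_1 in the frame of sorting_tray below 0.045 m and x of brass_ferrule_1 in the frame of sorting_tray between 0.07 and 0.155 m and y of brass_ferrule_1 in the frame of sorting_tray between -0.055 and 0.055 m) and (z of brass_ferrule_2 in the frame of sorting_tray below 0.045 m and x of brass_ferrule_2 in the frame of sorting_tray between 0.07 and 0.155 m and y of brass_ferrule_2 in the frame of sorting_tray between -0.055 and 0.055 m)) or ((z of brass_ferrule_1 in the frame of sorting_tray below 0.045 m and x of brass_ferrule_1 in the frame of sorting_tray between 0.07 and 0.155 m and y of brass_ferrule_1 in the frame of sorting_tray between -0.055 and 0.055 m) and (z of brass_ferrule_3 in the frame of sorting_tray below 0.045 m and x of brass_ferrule_3 in the frame of sorting_tray between 0.07 and 0.155 m and y of brass_ferrule_3 in the frame of sorting_tray between -0.055 and 0.055 m)) or ((z of brass_ferrule_2 in the frame of sorting_tray below 0.045 m and x of brass_ferrule_2 in the frame of sorting_tray between 0.07 and 0.155 m and y of brass_ferrule_2 in the frame of sorting_tray between -0.055 and 0.055 m) and (z of brass_ferrule_3 in the frame of sorting_tray below 0.045 m and x of brass_ferrule_3 in the frame of sorting_tray between 0.07 and 0.155 m and y of brass_ferrule_3 in the frame of sorting_tray between -0.055 and 0.055 m)))), for 0.2 s.
3. the third brass ferrule has followed (z of each of brass_ferrule_1, brass_ferrule_2, brass_ferrule_3 in the frame of sorting_tray below 0.045 m and x of brass_ferrule_1 in the frame of sorting_tray between 0.07 and 0.155 m and y of brass_ferrule_1 in the frame of sorting_tray between -0.055 and 0.055 m and x of brass_ferrule_2 in the frame of sorting_tray between 0.07 and 0.155 m and y of brass_ferrule_2 in the frame of sorting_tray between -0.055 and 0.055 m and x of brass_ferrule_3 in the frame of sorting_tray between 0.07 and 0.155 m and y of brass_ferrule_3 in the frame of sorting_tray between -0.055 and 0.055 m), for 0.2 s.
At the end, for the whole second after the job is handed in: All three brass ferrules lie in the tin under the slot (origin lower than 45 mm above the bench, within the tin's walls), both steel hoops lie on the green floor of the pen, short of the gate (origin at least 12 mm before the gate's middle line), and all five are at rest (under 20 mm/s) (all of step 3 and z of steel_hoop_1 in the frame of sorting_tray between 0.058 and 0.072 m and x of steel_hoop_1 in the frame of sorting_tray between -0.112 and 0.063 m and y of steel_hoop_1 in the frame of sorting_tray between -0.152 and 0.152 m and z of steel_hoop_2 in the frame of sorting_tray between 0.058 and 0.072 m and x of steel_hoop_2 in the frame of sorting_tray between -0.112 and 0.063 m and y of steel_hoop_2 in the frame of sorting_tray between -0.152 and 0.152 m and linear speed of each of brass_ferrule_1, brass_ferrule_2, brass_ferrule_3, steel_hoop_1, steel_hoop_2 below 0.02 m/s); the robot touches nothing.
It fails at once if a ring is lifted: its underside more than 12 mm above the pen floor (z of any of brass_ferrule_1, brass_ferrule_2, brass_ferrule_3, steel_hoop_1, steel_hoop_2 in the frame of sorting_tray above 0.076 m).
It fails at once if a ring is pinched or jammed: fingers press on it with more than 15 N (contact force between the fingers and brass_ferrule_1 above 15 N or contact force between the fingers and brass_ferrule_2 above 15 N or contact force between the fingers and brass_ferrule_3 above 15 N or contact force between the fingers and steel_hoop_1 above 15 N or contact force between the fingers and steel_hoop_2 above 15 N).
It fails at once if two brass ferrules are in the gate at once (both centres on the floor within 30 mm of the middle line and past a line 35 mm before the gate) (((z of brass_ferrule_1 in the frame of sorting_tray above 0.058 m and x of brass_ferrule_1 in the frame of sorting_tray above 0.04 m and y of brass_ferrule_1 in the frame of sorting_tray between -0.03 and 0.03 m) and (z of brass_ferrule_2 in the frame of sorting_tray above 0.058 m and x of brass_ferrule_2 in the frame of sorting_tray above 0.04 m and y of brass_ferrule_2 in the frame of sorting_tray between -0.03 and 0.03 m)) or ((z of brass_ferrule_1 in the frame of sorting_tray above 0.058 m and x of brass_ferrule_1 in the frame of sorting_tray above 0.04 m and y of brass_ferrule_1 in the frame of sorting_tray between -0.03 and 0.03 m) and (z of brass_ferrule_3 in the frame of sorting_tray above 0.058 m and x of brass_ferrule_3 in the frame of sorting_tray above 0.04 m and y of brass_ferrule_3 in the frame of sorting_tray between -0.03 and 0.03 m)) or ((z of brass_ferrule_2 in the frame of sorting_tray above 0.058 m and x of brass_ferrule_2 in the frame of sorting_tray above 0.04 m and y of brass_ferrule_2 in the frame of sorting_tray between -0.03 and 0.03 m) and (z of brass_ferrule_3 in the frame of sorting_tray above 0.058 m and x of brass_ferrule_3 in the frame of sorting_tray above 0.04 m and y of brass_ferrule_3 in the frame of sorting_tray between -0.03 and 0.03 m))).
It fails at once if a steel hoop goes through the gate (its centre passes the gate's middle line) (x of any of steel_hoop_1, steel_hoop_2 in the frame of sorting_tray above 0.075 m).
It fails at once if something else on the bench is moved by more than 20 mm (distance of any of handle_blank_1, handle_blank_2, glue_bottle, mallet, gouge, wax_tin from where it was at the start of the episode above 0.02 m).
It also fails if it takes over 54 s, if anything falls off the work surface, if the arm or the gripper's body presses on something with over 40 N, if the wrist force passes 120 N, or if a joint passes its speed limit or range.

## Robot

A 6-joint arm with a two-finger parallel gripper is mounted at the origin on the work surface. World frame = base frame: x ahead of the robot, y to its left, z up, the work surface at z = 0. Lengths are in m, angles in rad, forces in N, time in s.
With the tool pointing down it reaches from about 0.35 to 0.775 m from the base axis. Payload 5.5 kg.
Tool frame: the origin (TCP) lies midway between the tips of the shut fingers; the grasp point (between the pads) lies 19 mm behind it; z points along the fingers, y is the line along which they close (so a half turn about z gives the same grasp; the last joint's range is limited). The gripper opens to 85 mm and grips with 20 to 120 N. Pads are 22 mm wide; open, the fingers measure 114 mm over their backs; the gripper's body (76 mm by 85 mm) begins 54 mm behind the grasp point. The pads swing forward as they close: fully open they stand 13 mm farther back than shut.
Start: joints at [-1.366, 0.313, 0.046, 1.304, 0, 1.431], TCP at [0.194, -0.541, 0.231] pointing down, gripper open.
Joint ranges: [-2.76, 2.76], [-0.86, 1.69], [-1.03, 1.26], [-2.2, 2.34], [-1.47, 1.5], [-3.14, 3.14]. Speed limits (rad/s): [2.57, 2.57, 3.14, 3.14, 3.14, 3.14].

## Interface

Orientations are given as [roll, pitch, yaw] about the fixed x, y, z axes, in that order (R = Rz(yaw) Ry(pitch) Rx(roll)).
In Python, from rig import env gives the robot as it stands.
- The arm moves only by the tool arm_command, never from a script. Its arguments are lists of equal length, an entry for each row: "offset": the shift along the tool's x, y, z in cm, a list of three; "turn": the turn about the tool's z in degrees; "grip": the opening, from 0 (shut) to 1 (fully open). A call has 1 to 5 rows; each row shifts and turns the commanded pose from where the row before left it, along the tool's axes as they then stand; what a row does not reach is not made up. A row lasts 1/12 s, in which the tool goes at most 41.7 mm and 7.16 degrees, less where a joint would pass 70% of its speed; a pose out of reach is approached as far as the arm can. A call is refused whole if a number of a shift passes 4.17 or a number of a turn 7.16, either way. A call with a gripper value outside its range is refused whole. The fingers move at their own pace and stop on an object; "newtons" is the grip in N (left out, the last holds). Time passes only in rows, so rows that do not move let the fingers close. It gives the time, the measured TCP pose, the force, the opening and the grip force at its end, in the units of the state.
- env.read_state(): the state, without advancing time (a new reading comes with each control period).
- env.grab_frame(name): name is "scene" or "side" or "wrist"; returns the picture (420x560x3 uint8, blue, green, red); there is no depth.
- env.get_calibration(name): a dict with "fx", "fy", "cx", "cy" (pixels), "k1" (the pictures are not rectified: a ray, as slopes to the right and down, at radius r is drawn at 1 + k1 r^2 times it, then the intrinsics apply), "rvec" (rotation vector, rad) and "tvec" (3), from world to camera coordinates, as OpenCV has them. Camera axes: x right, y down, z forward; pixel columns grow to the right and rows downward; lengths in m; the calibration is good to about 2 mm. A picture is of the moment at which its call begins: read the wrist's pose just before it. get_calibration takes no time and is no camera call; for the wrist camera it gives the pose at the moment of the call.
- env.close_job(): hands the job in; it is judged then, once.
Trained networks look in the newest picture that a camera, given by its name, has taken for a name from the list of things; names that differ only in an ending like _2 or _b are one class to them, and where a whole thing is asked for, a point or a joint stands for the part that bears it (a point fixed in the world has none). Each returns a list of dicts, best first, with "confidence" (0 to 1); they miss things now and then, are a little off and sometimes report something else, mostly with a low value. They report only what shows in the picture. A call takes as long as a camera call.
- env.boxes_of(camera, target): "bbox" ([left, top, width, height] as shares, 0 to 1, of the picture: columns of its width, rows of its height, round what is visible of it).
- env.silhouettes(camera, target): "pixels" (420x560 bool, what is visible of it) and "bbox" ([left, top, width, height] as shares, 0 to 1, of the picture: columns of its width, rows of its height, round what is visible of it).
The state is a dict: "time": time; "joint_pos": joint angles; "joint_velocities": joint speeds; "effort": joint torques, N m; "ee_pos": TCP position; "tool_rot": TCP orientation; "force": force on the tool from outside, world axes, zero at the start; "torque": the same for the moment, N m; "width": opening from 0.0 (shut) to 1.0 (fully open); "grip_force": force on a finger pad.
Only numpy, scipy, OpenCV 4.12 (cv2) and the standard library are available. Lean on these libraries where they do the work, as an engineer would, in place of code of your own. Each camera call takes 0.05 s, during which the arm holds its last target. There are 200 camera calls.

## Working session

There is one attempt and no reset: what is moved stays moved. The work goes in short steps, Python scripts to look and compute and a tool call to move; the robot and the scene stay as the last step left them, time stands still between calls to the robot, and variables do not carry over. Pictures are saved under pics/ and viewed, at most 10 in all, crops included, and the job is handed in when it is done.

Besides the shell and the picture viewer there is one more tool, called after "Call:" as name(argument=value, ...) on one line, values as JSON. arm_command: Moves the arm, as the interface text tells. Its arguments: {"type":"object","properties":{"offset":{"type":"array"},"turn":{"type":"array"},"grip":{"type":"array"},"newtons":{"type":"number"}},"required":["offset","turn","grip"]}

```bash
ls; mkdir -p pics; cat > h.py <<'E'
import numpy as np, cv2
from rig import env
def ray(cam,uv,z,c=None):
    c=c or env.get_calibration(cam)
    R,_=cv2.Rodrigues(np.array(c["rvec"],float)); t=np.array(c["tvec"],float).ravel()
    uv=np.atleast_2d(np.array(uv,float))
    d=np.c_[(uv[:,0]-c["cx"])/c["fx"],(uv[:,1]-c["cy"])/c["fy"]]
    s=d.copy()
    for _ in range(20): s=d/(1+c["k1"]*(s**2).sum(1,keepdims=True))
    w=np.c_[s,np.ones(len(s))]@R; o=-R.T@t
    return o+w*((z-o[2])/w[:,2])[:,None]
def proj(cam,P,c=None):
    c=c or env.get_calibration(cam)
    R,_=cv2.Rodrigues(np.array(c["rvec"],float)); t=np.array(c["tvec"],float).ravel()
    q=np.atleast_2d(P)@R.T+t; s=q[:,:2]/q[:,2:]
    s=s*(1+c["k1"]*(s**2).sum(1,keepdims=True))
    return s*[c["fx"],c["fy"]]+[c["cx"],c["cy"]]
E
python3 - <<'E'
from h import *
s=env.read_state(); print(s["time"],s["ee_pos"],s["tool_rot"])
for n in("scene","side"):
    im=env.grab_frame(n); cv2.imwrite(f"pics/{n}0.png",im)
    c=env.get_calibration(n); R,_=cv2.Rodrigues(np.array(c["rvec"],float)); print(n,-R.T@np.ravel(c["tvec"]))
    for t in("brass_ferrule_1","steel_hoop_1"):
        for d in env.boxes_of(n,t):
            b=np.array(d["bbox"])*[560,420,560,420]; u=b[:2]+b[2:]/2
            print(n,t,round(d["confidence"],2),b.round(),ray(n,u,.07)[0].round(4))
print(env.read_state()["time"])
E
```

```text
pics
0.0 [ 0.19424231 -0.54063047  0.23037735] [-3.13970263e+00 -2.86191223e-04  3.44818567e-01]
scene [1.04890066 0.07430037 1.01739608]
scene brass_ferrule_1 0.64 [315. 213.  13.  14.] [0.5231 0.1062 0.07  ]
scene brass_ferrule_1 0.6 [299. 211.   9.  12.] [0.5205 0.0585 0.07  ]
scene brass_ferrule_1 0.57 [259. 213.  10.  10.] [ 0.5405 -0.0486  0.07  ]
scene steel_hoop_1 0.61 [278. 206.   9.  13.] [ 0.516  -0.0022  0.07  ]
scene steel_hoop_1 0.58 [243. 227.  10.  15.] [ 0.5991 -0.0821  0.07  ]
side [-0.18024068 -1.19386265  1.18318831]
side steel_hoop_1 0.38 [316. 202.   8.   9.] [ 0.6101 -0.083   0.07  ]
0.3
```

View pics/scene0.png

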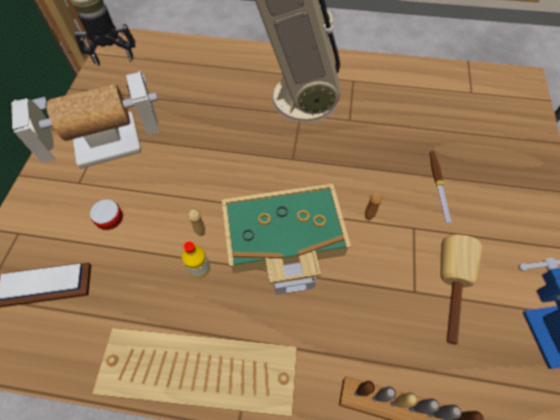

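```bash
python3 - <<'E'
import cv2
im=cv2.imread("pics/scene0.png"); cv2.imwrite("pics/crop0.png",cv2.resize(im[170:300,200:360],None,fx=5,fy=4.6,interpolation=cv2.INTER_CUBIC)[:600,:800])
E
```

```text
(no output)
```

View pics/crop0.png

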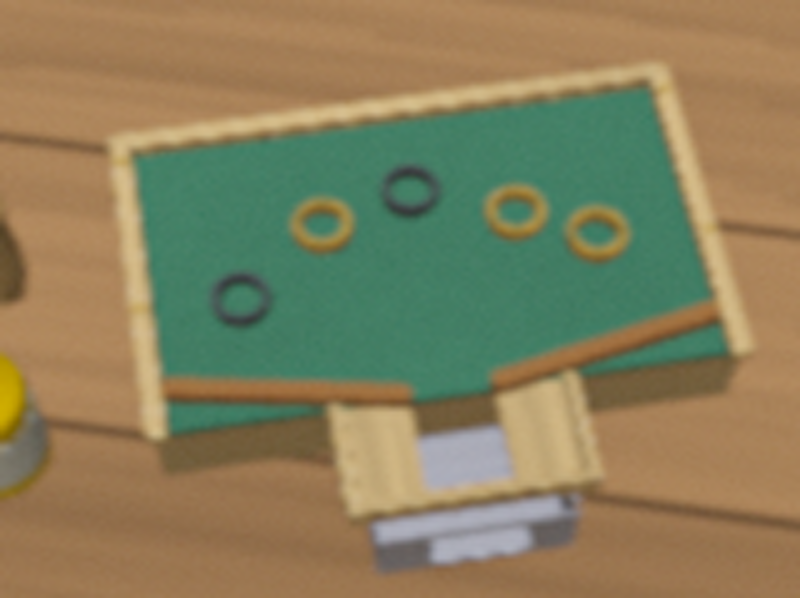

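The scene picture shows the pen with its gate facing the camera. There are brass rings at crop pixels (322,225), (516,211) and (598,233), and steel hoops at (410,190) and (240,299). The strip ends are near (410,393) and (495,380).

```bash
cat >> h.py <<'E'
from scipy.optimize import least_squares
def fit(cam,T,uv,x0=(.58,.02,0.1),c=None):
    T=np.array(T,float)/1000; uv=np.array(uv,float)
    def W(p):
        a=p[2]; return np.c_[p[0]+np.cos(a)*T[:,0]-np.sin(a)*T[:,1],p[1]+np.sin(a)*T[:,0]+np.cos(a)*T[:,1],T[:,2]]
    r=least_squares(lambda p:(proj(cam,W(p),c)-uv).ravel(),x0,loss="soft_l1")
    return r.x,(proj(cam,W(r.x),c)-uv).round(1)
def totray(p,P):
    P=np.atleast_2d(P)[:,:2]-p[:2]; c,s=np.cos(p[2]),np.sin(p[2])
    return np.c_[c*P[:,0]+s*P[:,1],-s*P[:,0]+c*P[:,1]]*1000
E
python3 - <<'E'
from h import *
C=lambda x,y:(200+x/5,170+y/4.6)
T=[(-110,-150,64),(-110,150,64),(80,-26,76),(80,26,76),(130,-23,76),(130,23,76)]
uv=[C(135,155),C(655,88),C(412,398),C(497,386),C(425,487),C(515,480)]
p,r=fit("scene",T,uv); print(p,np.degrees(p[2]),r.tolist())
np.save("tray.npy",p)
B=[(.5231,.1062),(.5205,.0585),(.5405,-.0486),(.516,-.0022),(.599,-.082)]
print(totray(p,B).round())
print(env.get_calibration("wrist"))
E
```

```text
[0.56854811 0.01535635 0.31096896] 17.817209218401484 [[-0.0, 0.0], [-0.1, 0.6], [-1.6, 0.7], [1.2, 0.5], [0.1, -0.6], [0.1, -1.8]]
[[ -15.  100.]
 [ -33.   56.]
 [ -46.  -52.]
 [ -55.   -1.]
 [  -1. -102.]]
{'fx': 337.06139426943935, 'fy': 337.06139426943935, 'cx': 278.2053328218414, 'cy': 214.93915937456538, 'k1': -0.08405607996914465, 'rvec': array([-2.37885647,  1.67343877,  0.23292502]), 'tvec': array([-0.57298542, -0.03552496,  0.37834787])}
```

Call:
arm_command(offset=[[2.5,-2,0],[2.8,-2.2,0],[2.8,-2.2,0],[2.8,-2.2,0],[2.8,-2.2,0]], turn=[0,0,0,0,0], grip=[0.15,0.15,0.15,0.15,0.15], newtons=20)

```text
time: 0.72
ee_pos: [0.2872, -0.3918, 0.2312]
tool_rot: [3.141, -0.0, 0.344]
force: [0.1, -0.3, 0.5]
width: 0.299
grip_force: 0.0
```

Call:
arm_command(offset=[[2.8,-2.2,0],[2.8,-2.2,0],[2.8,-2.2,0],[2.8,-2.2,0],[2.8,-2.2,0]], turn=[0,0,0,0,0], grip=[0.15,0.15,0.15,0.15,0.15])

```text
time: 1.13
ee_pos: [0.3819, -0.2408, 0.2315]
tool_rot: [3.141, -0.0, 0.344]
force: [0.4, -0.3, -0.6]
width: 0.15
grip_force: 0.0
```

Call:
arm_command(offset=[[2.8,-2.2,0],[2.8,-2.2,0],[2.8,-2.2,0],[2.8,-2.2,0],[2.8,-2.2,0]], turn=[0,0,0,0,0], grip=[0.15,0.15,0.15,0.15,0.15])

```text
time: 1.55
ee_pos: [0.4766, -0.0898, 0.2315]
tool_rot: [3.141, -0.0, 0.345]
force: [0.3, -0.2, -0.4]
width: 0.155
grip_force: 0.0
```

Call:
arm_command(offset=[[2.0,-1.6,0],[2.0,-1.6,0],[1.0,-0.8,0],[0,0,0],[0,0,0]], turn=[0,0,0,0,0], grip=[0.15,0.15,0.15,0.15,0.15])

```text
time: 1.97
ee_pos: [0.5094, -0.0368, 0.2311]
tool_rot: [3.141, 0.001, 0.346]
force: [-0.8, 0.6, -0.3]
width: 0.156
grip_force: 0.0
```

```bash
python3 - <<'E'
from h import *
s=env.read_state(); print(s["time"],s["ee_pos"],s["tool_rot"],s["width"],s["force"])
c=env.get_calibration("wrist"); im=env.grab_frame("wrist"); cv2.imwrite("pics/w1.png",im)
R,_=cv2.Rodrigues(np.array(c["rvec"],float)); print(-R.T@np.ravel(c["tvec"]),R[2])
p=np.load("tray.npy")
for t in("brass_ferrule_1","steel_hoop_1"):
    for d in env.silhouettes("wrist",t):
        m=d["pixels"].astype(np.uint8); u=np.argwhere(m)[:,::-1]
        e=cv2.minEnclosingCircle(u.astype(np.float32)); P=ray("wrist",e[0],.070,c)
        print(t,round(d["confidence"],2),np.round(e[0],1),round(e[1],1),P[0].round(4),totray(p,P).round(1))
E
```

```text
1.9667 [ 0.50937009 -0.03679444  0.2310771 ] [3.14140772e+00 8.03417966e-04 3.46242249e-01] 0.15577951057870892 [-0.82440679  0.63076117 -0.33821344]
[ 0.57322666 -0.01216741  0.37308989] [-0.25623479 -0.09185997 -0.96223982]
brass_ferrule_1 0.92 [138. 127.] 20.2 [0.5266 0.1035 0.07  ] [[-12.9  96.8]]
brass_ferrule_1 0.59 [183.9 152.5] 19.1 [0.5186 0.0581 0.07  ] [[-34.5  56. ]]
brass_ferrule_1 0.57 [303.2 164.7] 18.7 [ 0.5442 -0.0463  0.07  ] [[-42.  -51.3]]
brass_ferrule_1 0.23 [246.8 117.9] 212.2 [0.5658 0.0144 0.07  ] [[-2.9 -0.1]]
steel_hoop_1 0.97 [361.7 119.8] 19.3 [ 0.5987 -0.0805  0.07  ] [[  -0.6 -100.5]]
steel_hoop_1 0.86 [244.9 181. ] 18.1 [ 0.5125 -0.0017  0.07  ] [[-58.6   1. ]]
```

View pics/w1.png

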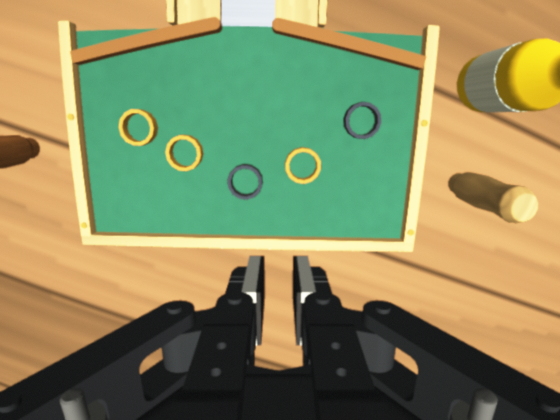

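The wrist picture shows brass rings at (137,127), (183,153) and (303,165), and steel hoops at (245,181) and (362,120). The strip ends are at about (219,25) and (275,25), and the rear floor corners at (91,234) and (404,241).

```bash
python3 - <<'E'
from h import *
c=env.get_calibration("wrist")
T=[(-110,150,64),(-110,-150,64),(75,21,76),(75,-21,76),(50,150,76),(50,-150,76)]
uv=[(91,234),(404,241),(219,25),(274,25),(77,57),(422,62)]
p,r=fit("wrist",T,uv,np.load("tray.npy"),c); print(p,np.degrees(p[2]),r.tolist())
np.save("tray.npy",p)
B=np.array([(.5266,.1035),(.5186,.0581),(.5442,-.0463),(.5987,-.0805),(.5125,-.0017)])
print(totray(p,B).round(1)); np.save("rings.npy",totray(p,B))
E
```

```text
[0.56486942 0.01276933 0.32249529] 18.47761887236173 [[6.6, -1.5], [-3.5, -2.3], [1.6, -0.5], [-1.7, 0.1], [-5.5, 1.7], [3.5, 1.4]]
[[ -7.5  98.2]
 [-29.5  57.7]
 [-38.3 -49.5]
 [  2.5 -99.2]
 [-54.3   2.9]]
```

```bash
python3 - <<'E'
from h import *
c=env.get_calibration("wrist"); im=cv2.imread("pics/w1.png")
T=[(-110,150,76),(-110,-150,76),(75,21,76),(75,-21,76),(50,150,76),(50,-150,76)]
uv=[(91,234),(404,241),(219,25),(274,25),(77,57),(422,62)]
p,r=fit("wrist",T,uv,np.load("tray.npy"),c); print(p,np.degrees(p[2]),r.tolist())
np.save("tray.npy",p)
B=np.array([(.5266,.1035),(.5186,.0581),(.5442,-.0463),(.5987,-.0805),(.5125,-.0017)])
R=totray(p,B);print(R.round(1)); np.save("rings.npy",R)
def w(T):
    T=np.array(T,float)/1000;a=p[2];return np.c_[p[0]+np.cos(a)*T[:,0]-np.sin(a)*T[:,1],p[1]+np.sin(a)*T[:,0]+np.cos(a)*T[:,1],T[:,2]]
o=cv2.resize(im[:270,40:460],None,fx=1.9,fy=1.9)
def dr(T,col):
    u=((proj("wrist",w(T),c)-[40,0])*1.9).round().astype(np.int32); cv2.polylines(o,[u],False,col,1)
dr([(60,150,64),(-110,150,64),(-110,-150,64),(60,-150,64)],(255,0,0))
for s in(1,-1): dr([(45,s*150,76),(70,s*26,76),(75,s*21,76),(80,s*26,76)],(0,0,255))
dr([(76,23,64),(76,-23,64)],(255,255,0))
t=np.linspace(0,6.3,40)
for x,y in R: dr([(x+16*np.cos(a),y+16*np.sin(a),76) for a in t],(255,255,255))
cv2.imwrite("pics/o1.png",o)
E
```

```text
[0.56567081 0.01341367 0.32116757] 18.401546073003143 [[-0.3, 1.3], [0.4, 1.3], [1.3, -1.8], [-2.0, -1.1], [-5.9, 0.3], [3.3, 0.4]]
[[ -8.6  97.8]
 [-30.6  57.3]
 [-39.2 -49.9]
 [  1.7 -99.5]
 [-55.2   2.4]]
```

View pics/o1.png

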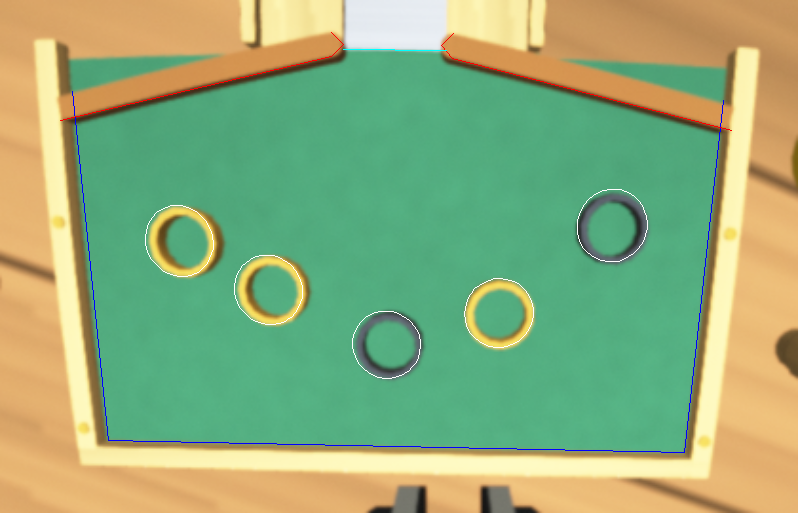

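The overlay agrees with rails, gate and rings to about 2 mm. I'll plan the first push, starting with the ring at (-39,-50).

```bash
cat > plan.py <<'E'
from h import *
import json
L=25.0
def plan(ring,end=84.,ctl=45.,back=9.,zup=.10,zdn=.069,out=True):
    p=np.load("tray.npy"); s=env.read_state()
    th=np.degrees(s["tool_rot"][2]); q=np.array(s["ee_pos"],float)*1000
    print("t",s["time"],q.round(1),round(th,1),"j",np.round(s["joint_pos"],2),"tray",totray(p,q/1000).round(1))
    pd=np.degrees(p[2]); cur=[q,th]; rows=[]
    def W(x,y): c,n=np.cos(p[2]),np.sin(p[2]); return np.array([p[0]*1000+c*x-n*y,p[1]*1000+n*x+c*y])
    def go(xy,z,h,v,vz=40,vt=7):
        G=np.array([*W(*xy),z*1000]); H=h+pd
        while True:
            d=G-cur[0]; t=H-cur[1]
            k=max(1,int(np.ceil(np.hypot(*d[:2])/v-.05)),int(np.ceil(abs(d[2])/vz-.05)),int(np.ceil(abs(t)/vt-.01)))
            d=d/k; a=np.radians(cur[1]); c,n=np.cos(a),np.sin(a)
            o=np.round(np.array([c*d[0]+n*d[1],n*d[0]-c*d[1],-d[2]])/10,1); tn=np.round(-t/k)
            rows.append((o.tolist(),float(tn)))
            f=o*10; cur[0]=cur[0]+[c*f[0]+n*f[1],n*f[0]-c*f[1],-f[2]]; cur[1]-=tn
            if k==1: return
    P0=np.array(ring,float); P3=np.array([end,0]); P2=np.array([end-ctl,0]); P1=P0+(P2-P0)*.4
    u=np.linspace(0,1,400)[:,None]
    C=(1-u)**3*P0+3*(1-u)**2*u*P1+3*(1-u)*u*u*P2+u**3*P3
    h0=np.degrees(np.arctan2(*(P2-P0)[::-1])); e=np.array([np.cos(np.radians(h0)),np.sin(np.radians(h0))])
    st=P0-e*(L+back); mark=[]
    go(st,max(zup,.1),h0,32); go(st,zdn,h0,32); mark.append(len(rows))
    go(P0-e*(L+back/2),zdn,h0,4.5); go(P0-e*L,zdn,h0,5)
    D=np.r_[0,np.cumsum(np.linalg.norm(np.diff(C,axis=0),axis=1))]; n=int(np.ceil(D[-1]/8))
    for i in range(1,n+1):
        j=min(399,np.searchsorted(D,D[-1]*i/n)); g=C[j]-C[max(j-3,0)]; h=np.degrees(np.arctan2(g[1],g[0])); a=np.radians(h)
        go(C[j]-L*np.array([np.cos(a),np.sin(a)]),zdn,h,20)
    mark.append(len(rows))
    print("h0",round(h0),"start",st.round(1),"marks",mark)
    for i in range(0,len(rows),5):
        r=rows[i:i+5]; print([a for a,_ in r],[int(b) for _,b in r])
E
python3 - <<'E'
from plan import *
plan(np.load("rings.npy")[2])
E
```

```text
t 2.1167 [509.  -38.  231.3] 19.7 j [-0.23  0.19 -0.12  1.26 -0.    2.57] tray [[-70.  -30.9]]
h0 33 start [-67.9 -68.2] marks [6, 26]
[[0.0, 0.7, 2.6], [-0.0, 0.8, 2.6], [-0.1, 0.7, 2.6], [-0.2, 0.7, 2.7], [-0.4, 0.7, 2.6]] [-6, -6, -6, -7, -6]
[[0.0, 0.0, 3.1], [0.2, 0.0, 0.0], [0.3, 0.0, 0.0], [0.4, 0.0, 0.0], [0.8, 0.0, 0.0]] [0, 0, 0, 0, 0]
[[0.8, -0.0, 0.0], [0.8, -0.0, 0.0], [0.8, -0.1, 0.0], [0.8, 0.0, 0.0], [0.8, -0.0, 0.0]] [0, 1, 1, 1, 1]
[[0.8, -0.1, 0.0], [0.8, -0.0, 0.0], [0.8, -0.1, 0.0], [0.8, -0.1, 0.0], [0.8, -0.0, 0.0]] [1, 2, 1, 2, 2]
[[0.8, -0.1, 0.0], [0.8, -0.1, 0.0], [0.8, -0.1, 0.0], [0.7, -0.2, 0.0], [0.8, -0.1, 0.0]] [3, 3, 3, 3, 4]
[[0.8, -0.2, 0.0]] [4]
```

Call:
arm_command(offset=[[0,0.7,2.6],[0,0.8,2.6],[-0.1,0.7,2.6],[-0.2,0.7,2.7],[-0.4,0.7,2.6]], turn=[-6,-6,-6,-7,-6], grip=[0.18,0.18,0.18,0.18,0.18])

```text
time: 2.53
ee_pos: [0.5226, -0.0733, 0.0994]
tool_rot: [3.141, -0.0, 0.89]
force: [-0.5, -0.1, 0.3]
width: 0.184
grip_force: 0.0
```

Call:
arm_command(offset=[[0,0,1],[0,0,1],[0,0,1],[0,0,0.1],[0,0,0]], turn=[0,0,0,0,0], grip=[0.18,0.18,0.18,0.18,0.18])

```text
time: 2.95
ee_pos: [0.523, -0.0717, 0.0696]
tool_rot: [3.141, -0.0, 0.885]
force: [0.5, -0.2, 0.9]
width: 0.18
grip_force: 0.0
```

```bash
python3 - <<'E'
from plan import *
plan(np.load("rings.npy")[2])
cv2.imwrite("pics/w2.png",env.grab_frame("wrist"))
E
```

```text
t 2.95 [523.  -71.7  69.6] 50.7 j [-0.29  0.33 -0.35  0.89 -0.    1.97] tray [[-67.4 -67.3]]
h0 33 start [-67.9 -68.2] marks [2, 21]
[[-0.1, 0.0, -3.0], [0.0, 0.0, 3.1], [0.5, 0.0, -0.0], [0.4, 0.0, -0.0], [0.8, 0.0, -0.0]] [0, 0, 0, 0, 0]
[[0.8, 0.0, -0.0], [0.8, -0.0, -0.0], [0.8, -0.0, -0.0], [0.8, -0.1, -0.0], [0.8, -0.0, -0.0]] [0, 1, 1, 1, 1]
[[0.8, -0.1, -0.0], [0.8, -0.0, -0.0], [0.7, -0.1, -0.0], [0.9, -0.0, -0.0], [0.7, -0.1, -0.0]] [1, 2, 1, 2, 2]
[[0.9, -0.1, -0.0], [0.7, -0.1, -0.0], [0.8, -0.1, -0.0], [0.8, -0.1, -0.0], [0.8, -0.2, -0.0]] [3, 3, 3, 3, 4]
[[0.8, -0.1, -0.0]] [4]
```

View pics/w2.png

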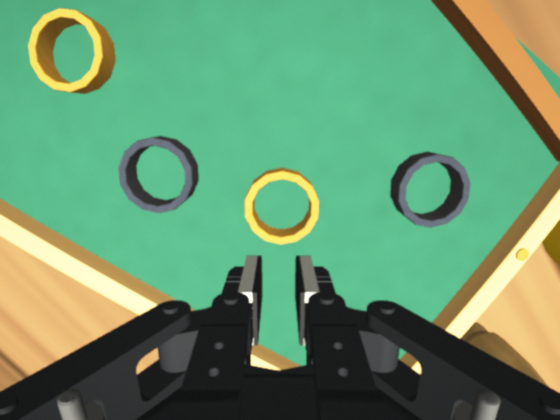

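The wrist picture shows the ring at (282,206), centred ahead of the finger gap at column 278. Pushing.

Call:
arm_command(offset=[[0.4,0,0],[0.4,0,0],[0.7,0,0],[0.8,0,0],[0.8,0,0]], turn=[0,0,0,0,1], grip=[0.18,0.18,0.18,0.18,0.18])

```text
time: 3.42
ee_pos: [0.5434, -0.0471, 0.0697]
tool_rot: [3.141, -0.0, 0.868]
force: [0.2, -1.1, -0.7]
width: 0.18
grip_force: 0.3
```

Call:
arm_command(offset=[[0.8,0,0],[0.8,-0.1,0],[0.8,0,0],[0.8,-0.1,0],[0.8,0,0]], turn=[1,1,1,1,2], grip=[0.18,0.18,0.18,0.18,0.18])

```text
time: 3.83
ee_pos: [0.5686, -0.0157, 0.0695]
tool_rot: [3.141, -0.0, 0.763]
force: [0.4, -0.6, 0.8]
width: 0.182
grip_force: 0.3
```

```bash
cat > look.py <<'E'
from plan import *
def look(save=None,view=False):
    p=np.load("tray.npy"); c=env.get_calibration("wrist"); s=env.read_state()
    im=env.grab_frame("wrist")
    if save: cv2.imwrite(f"pics/{save}.png",im)
    a=s["tool_rot"][2]; q=np.array(s["ee_pos"])
    print(s["time"],q.round(4),"tray",totray(p,q).round(1),"h",round(np.degrees(a-p[2]),1),np.round(s["force"],1),"j6",round(s["joint_pos"][5],2))
    for t in("brass_ferrule_1","steel_hoop_1"):
        for d in env.silhouettes("wrist",t):
            if d["confidence"]<.4: continue
            u=np.argwhere(d["pixels"])[:,::-1]; e=cv2.minEnclosingCircle(u.astype(np.float32)); P=ray("wrist",e[0],.070,c)
            r=P[0,:2]-q[:2]
            print(t,round(d["confidence"],2),np.round(e[0]),round(e[1]),"tray",totray(p,P).round(1),"tool",(1000*np.array([np.cos(a)*r[0]+np.sin(a)*r[1],np.sin(a)*r[0]-np.cos(a)*r[1]])).round(1))
E
python3 -c "
from look import *
look('w3')"
```

```text
3.8333 [ 0.5686 -0.0157  0.0695] tray [[ -6.4 -28.6]] h 25.3 [ 0.4 -0.6  0.8] j6 2.21
brass_ferrule_1 0.93 [ 91. 244.] 39 tray [[-30.   57.3]] tool [ 15.4 -87.7]
brass_ferrule_1 0.75 [ 24. 162.] 41 tray [[-7.  96.9]] tool [  53.2 -113.7]
brass_ferrule_1 0.62 [280. 223.] 38 tray [[ 16.4 -16.8]] tool [25.6 -0.9]
steel_hoop_1 0.73 [423. 310.] 35 tray [[  5.7 -98.9]] tool [-19.1  68.7]
steel_hoop_1 0.67 [179. 328.] 33 tray [[-54.1   4.6]] tool [-28.9 -50.3]
```

```bash
cat > cont.py <<'E'
from look import *
def cont(ring,end=84.,flip=0,L=25.6,step=8,ctl=30,k1=.3):
    p=np.load("tray.npy"); s=env.read_state(); pd=np.degrees(p[2]); sg=-1 if flip else 1
    th=np.degrees(s["tool_rot"][2]); h=(th-pd+(180 if flip else 0)+180)%360-180
    q=totray(p,np.array(s["ee_pos"]))[0]; P0=np.array(ring,float); d3=np.linalg.norm([end-P0[0],P0[1]])
    e=lambda a:np.array([np.cos(np.radians(a)),np.sin(np.radians(a))])
    P1=P0+e(h)*d3*k1; P3=np.array([end,0]); P2=P3-[ctl,0]; u=np.linspace(0,1,400)[:,None]
    C=(1-u)**3*P0+3*(1-u)**2*u*P1+3*(1-u)*u*u*P2+u**3*P3
    D=np.r_[0,np.cumsum(np.linalg.norm(np.diff(C,axis=0),axis=1))]; n=int(np.ceil(D[-1]/step)); O=[];TT=[]
    for i in range(1,n+1):
        j=min(399,np.searchsorted(D,D[-1]*i/n)); g=C[j]-C[max(j-3,0)]; a=np.degrees(np.arctan2(g[1],g[0]))
        d=C[j]-L*e(a)-q; ex=e(h); o=np.round(np.array([ex@d,ex[1]*d[0]-ex[0]*d[1]])/10,1); t=float(np.clip(np.round(h-a),-7,7))
        q=q+10*(o[0]*ex+o[1]*np.array([ex[1],-ex[0]])); h-=t; O.append((sg*o).tolist()+[0]); TT.append(int(t))
    for i in range(0,n,5): print(O[i:i+5],TT[i:i+5])
    print("end TCP tray",q.round(1),"h",round(h,1))
E
python3 -c "
from cont import *
cont((16.4,-16.8))"
```

```text
[[0.8, -0.1, 0], [0.8, -0.1, 0], [0.8, -0.1, 0], [0.8, -0.1, 0], [0.8, -0.2, 0]] [1, 2, 3, 3, 4]
[[0.7, -0.1, 0], [0.8, -0.1, 0], [0.8, -0.1, 0], [0.8, -0.2, 0]] [3, 4, 3, 2]
end TCP tray [58.6  0.4] h 0.5
```

Call:
arm_command(offset=[[0.8,-0.1,0],[0.8,-0.1,0],[0.8,-0.1,0],[0.8,-0.1,0],[0.8,-0.2,0]], turn=[1,2,3,3,4], grip=[0.18,0.18,0.18,0.18,0.18])

```text
time: 4.4
ee_pos: [0.5948, 0.0135, 0.0692]
tool_rot: [3.142, 0.0, 0.535]
force: [0.3, 0.7, -0.3]
width: 0.181
grip_force: 0.1
```

Call:
arm_command(offset=[[0.7,-0.1,0],[0.8,-0.1,0],[0.8,-0.1,0],[0.8,-0.2,0],[0,0,0]], turn=[3,4,3,2,0], grip=[0.18,0.18,0.18,0.18,0.18])

```text
time: 4.82
ee_pos: [0.6216, 0.0318, 0.0693]
tool_rot: [3.141, -0.001, 0.328]
force: [0.3, 0.1, 0.1]
width: 0.182
grip_force: 0.0
```

```bash
python3 -c "
from look import *
look('w4')"
```

```text
4.8167 [0.6216 0.0318 0.0693] tray [[58.9 -0.2]] h 0.4 [0.3 0.1 0.1] j6 2.74
brass_ferrule_1 0.62 [279. 205.] 35 tray [[91.8  1.2]] tool [32.9 -1.2]
steel_hoop_1 0.41 [480. 348.] 14 tray [[  16.4 -103.7]] tool [-43.2 103.2]
```

View pics/w4.png

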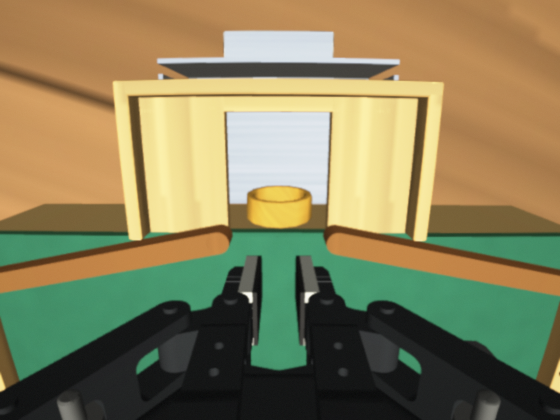

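The ring shows smaller and lower in the slot at (279,205), so it is dropping. I'll lift and check.

Call:
arm_command(offset=[[-1,0,-1],[-2,0,-2],[-2,0,-2],[0,0,0],[0,0,0]], turn=[0,0,0,0,0], grip=[0.18,0.18,0.18,0.18,0.18])

```text
time: 5.38
ee_pos: [0.5733, 0.0146, 0.1208]
tool_rot: [3.14, -0.002, 0.327]
force: [0.2, -0.2, 0.3]
width: 0.178
grip_force: 0.0
```

```bash
sed -i 's/out=True/flip=0/; s/H=h+pd$/H=h+pd+180*flip/' plan.py; python3 -c "
from look import *
look('w5')
plan(np.load('rings.npy')[1],flip=1,zup=.115)"
```

```text
5.3833 [0.5733 0.0146 0.1208] tray [[ 7.6 -1.2]] h 0.3 [ 0.2 -0.2  0.3] j6 2.7
brass_ferrule_1 0.77 [124. 260.] 28 tray [[-8.4 97.8]] tool [-15.4 -99.1]
brass_ferrule_1 0.75 [189. 291.] 26 tray [[-29.6  57.5]] tool [-36.8 -58.9]
brass_ferrule_1 0.65 [272.  73.] 24 tray [[101.3   4.5]] tool [93.7 -5.1]
steel_hoop_1 0.9 [439. 247.] 28 tray [[   1.5 -100. ]] tool [-6.6 98.7]
steel_hoop_1 0.64 [275. 327.] 25 tray [[-55.4   2.4]] tool [-63.  -4.]
t 5.5333 [573.3  15.2 118.6] 18.8 j [-0.11  0.37 -0.16  1.04 -0.    2.7 ] tray [[ 7.8 -0.7]]
h0 -39 start [-56.8  78.9] marks [23, 42]
[[-0.3, -0.4, 0.0], [-0.3, -0.4, 0.0], [-0.2, -0.4, 0.0], [-0.1, -0.5, 0.0], [-0.1, -0.5, 0.0]] [-7, -7, -7, -7, -7]
[[-0.0, -0.5, 0.0], [0.0, -0.5, 0.0], [0.1, -0.5, 0.0], [0.1, -0.5, 0.0], [0.2, -0.4, 0.0]] [-7, -7, -7, -6, -7]
[[0.2, -0.4, 0.0], [0.3, -0.4, 0.0], [0.3, -0.4, 0.0], [0.4, -0.3, 0.0], [0.4, -0.3, 0.1]] [-6, -7, -6, -7, -6]
[[0.4, -0.2, 0.0], [0.5, -0.2, 0.1], [0.5, -0.1, 0.0], [0.5, -0.0, 0.1], [0.4, -0.0, 0.0]] [-7, -6, -7, -6, -7]
[[0.5, 0.0, 0.1], [-0.0, 0.0, 2.3], [-0.0, 0.0, 2.3], [-0.5, 0.0, -0.0], [-0.4, 0.0, -0.0]] [-6, 0, 0, 0, 0]
[[-0.8, 0.0, -0.0], [-0.8, 0.0, -0.0], [-0.7, -0.0, -0.0], [-0.8, -0.1, -0.0], [-0.8, -0.0, -0.0]] [0, -1, -1, -1, -1]
[[-0.7, -0.1, -0.0], [-0.8, -0.0, -0.0], [-0.8, -0.1, -0.0], [-0.8, -0.1, -0.0], [-0.7, -0.1, -0.0]] [-1, -2, -2, -2, -2]
[[-0.8, -0.0, -0.0], [-0.8, -0.2, -0.0], [-0.7, -0.1, -0.0], [-0.8, -0.1, -0.0], [-0.8, -0.2, -0.0]] [-3, -3, -3, -4, -4]
[[-0.8, -0.1, -0.0], [-0.7, -0.2, -0.0]] [-5, -4]
```

View pics/w5.png

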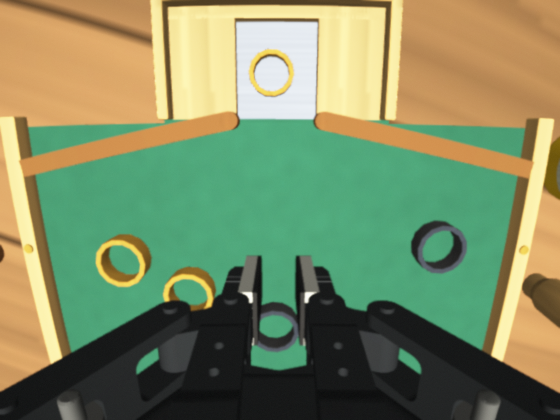

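The first ring lies in the tin at (272,73), and the other rings haven't moved. Next is the turn to the second ring, at tray (-30,57).

Call:
arm_command(offset=[[-0.3,-0.4,0],[-0.3,-0.4,0],[-0.2,-0.4,0],[-0.1,-0.5,0],[-0.1,-0.5,0]], turn=[-7,-7,-7,-7,-7], grip=[0.18,0.18,0.18,0.18,0.18])

```text
time: 5.95
ee_pos: [0.5523, 0.0289, 0.118]
tool_rot: [-3.14, 0.001, 0.945]
force: [0.5, 0.0, -0.7]
width: 0.177
grip_force: 0.0
```

Call:
arm_command(offset=[[0,-0.5,0],[0,-0.5,0],[0.1,-0.5,0],[0.1,-0.5,0],[0.2,-0.4,0]], turn=[-7,-7,-7,-6,-7], grip=[0.18,0.18,0.18,0.18,0.18])

```text
time: 6.37
ee_pos: [0.5313, 0.042, 0.118]
tool_rot: [-3.14, 0.0, 1.538]
force: [0.5, 0.2, 0.5]
width: 0.179
grip_force: 0.0
```

Call:
arm_command(offset=[[0.2,-0.4,0],[0.3,-0.4,0],[0.3,-0.4,0],[0.4,-0.3,0],[0.4,-0.3,0.1]], turn=[-6,-7,-6,-7,-6], grip=[0.18,0.18,0.18,0.18,0.18])

```text
time: 6.78
ee_pos: [0.5107, 0.0545, 0.1172]
tool_rot: [-3.14, -0.001, 2.097]
force: [0.2, 0.2, -0.2]
width: 0.177
grip_force: 0.0
```

Call:
arm_command(offset=[[0.4,-0.2,0],[0.5,-0.2,0.1],[0.5,-0.1,0],[0.5,0,0.1],[0.4,0,0]], turn=[-7,-6,-7,-6,-7], grip=[0.18,0.18,0.18,0.18,0.18])

```text
time: 7.2
ee_pos: [0.4907, 0.0683, 0.115]
tool_rot: [-3.141, -0.002, 2.672]
force: [0.2, -0.8, -0.5]
width: 0.178
grip_force: 0.0
```

Call:
arm_command(offset=[[0.5,0,0.1],[0,0,0],[0,0,0]], turn=[-6,0,0], grip=[0.18,0.18,0.18])

```text
time: 7.45
ee_pos: [0.4865, 0.0704, 0.1144]
tool_rot: [-3.141, -0.001, 2.768]
force: [0.4, -0.2, 0.3]
width: 0.181
grip_force: 0.0
```

```bash
python3 -c "
from look import *
look('w6')
plan(np.load('rings.npy')[1],flip=1)"
```

```text
7.45 [0.4865 0.0704 0.1144] tray [[-57.1  79.1]] h 140.2 [ 0.4 -0.2  0.3] j6 0.35
brass_ferrule_1 0.85 [276. 295.] 27 tray [[-31.1  56.9]] tool [-34.2  -0.4]
brass_ferrule_1 0.63 [352. 280.] 28 tray [[-9.1 99.1]] tool [-24.   46.1]
steel_hoop_1 0.9 [190. 300.] 18 tray [[-62.6  12.9]] tool [-38.1 -54.3]
t 7.6 [487.1  70.2 115. ] 158.6 j [-0.02  0.22 -0.37  0.98 -0.    0.35] tray [[-56.7  78.7]]
h0 -39 start [-56.8  78.9] marks [2, 21]
[[0.0, 0.0, 1.5], [0.0, 0.0, 3.1], [-0.4, 0.0, -0.0], [-0.5, 0.0, -0.0], [-0.8, 0.0, -0.0]] [0, 0, 0, 0, 0]
[[-0.7, -0.0, -0.0], [-0.8, -0.0, -0.0], [-0.8, -0.1, -0.0], [-0.7, -0.0, -0.0], [-0.8, -0.1, -0.0]] [-1, -1, -1, -1, -1]
[[-0.8, -0.0, -0.0], [-0.7, -0.1, -0.0], [-0.8, -0.1, -0.0], [-0.8, -0.1, -0.0], [-0.8, -0.0, -0.0]] [-2, -2, -2, -2, -3]
[[-0.7, -0.2, -0.0], [-0.8, -0.1, -0.0], [-0.8, -0.1, -0.0], [-0.8, -0.2, -0.0], [-0.7, -0.1, -0.0]] [-3, -3, -4, -4, -5]
[[-0.8, -0.2, -0.0]] [-4]
```

View pics/w6.png

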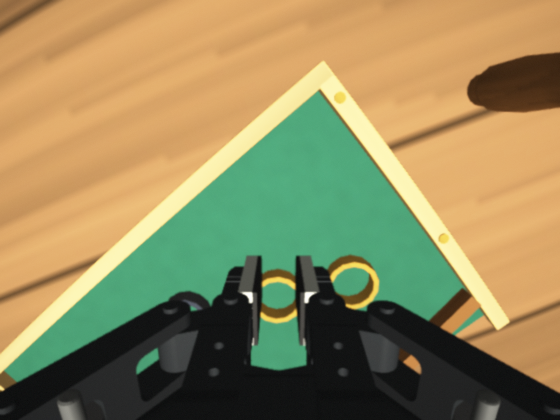

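The second ring is centred between the fingers at (276,295). Descending and pushing.

Call:
arm_command(offset=[[0,0,1.6],[0,0,2],[0,0,1],[0,0,0],[-0.4,0,0]], turn=[0,0,0,0,0], grip=[0.18,0.18,0.18,0.18,0.18])

```text
time: 8.02
ee_pos: [0.4894, 0.0688, 0.0688]
tool_rot: [-3.141, -0.002, 2.77]
force: [-0.5, 0.4, 0.0]
width: 0.182
grip_force: 0.0
```

Call:
arm_command(offset=[[-0.5,0,0],[-0.8,0,0],[-0.7,0,0],[-0.8,0,0],[-0.8,-0.1,0]], turn=[0,0,-1,-1,-1], grip=[0.18,0.18,0.18,0.18,0.18])

```text
time: 8.43
ee_pos: [0.5252, 0.0548, 0.0698]
tool_rot: [3.141, 0.001, 2.825]
force: [-0.4, 0.2, 1.0]
width: 0.179
grip_force: 0.2
```

Call:
arm_command(offset=[[-0.7,0,0],[-0.8,-0.1,0],[-0.8,0,0],[-0.7,-0.1,0]], turn=[-1,-1,-2,-2], grip=[0.18,0.18,0.18,0.18])

```text
time: 8.77
ee_pos: [0.553, 0.0443, 0.0692]
tool_rot: [-3.142, 0.0, 2.93]
force: [-0.2, -0.5, 0.6]
width: 0.182
grip_force: 0.2
```

```bash
python3 -c "
from cont import *
look('w7')
im=env.grab_frame('scene'); p=np.load('tray.npy')
for t in('brass_ferrule_1',):
    for d in env.boxes_of('scene',t):
        b=np.array(d['bbox'])*[560,420,560,420]; print(d['confidence'],totray(p,ray('scene',b[:2]+b[2:]/2,.07)).round(1))
s=env.read_state(); q=totray(p,np.array(s['ee_pos']))[0]; a=s['tool_rot'][2]-p[2]+np.pi
r=q+25.6*np.array([np.cos(a),np.sin(a)]); print(r); cont(r,flip=1)
"
```

```text
8.7667 [0.553  0.0443 0.0692] tray [[-2.3 33.3]] h 149.5 [-0.2 -0.5  0.6] j6 0.15
brass_ferrule_1 0.83 [398. 195.] 40 tray [[-8.9 98.5]] tool [38.8 52.8]
brass_ferrule_1 0.59 [276. 321.] 34 tray [[17.8 21.7]] tool [-23.2   0.2]
steel_hoop_1 0.81 [154. 214.] 39 tray [[-55.8   2.5]] tool [ 30.4 -53.8]
0.64 [[13.9 17.4]]
[18.67298244 21.01970524]
[[-0.8, -0.0, 0], [-0.8, -0.1, 0], [-0.7, -0.1, 0], [-0.8, -0.2, 0], [-0.8, -0.1, 0]] [-1, -2, -3, -3, -5]
[[-0.8, -0.2, 0], [-0.8, -0.2, 0], [-0.7, -0.1, 0], [-0.8, -0.2, 0]] [-4, -5, -4, -4]
end TCP tray [58.3 -0.4] h 0.3
```

Call:
arm_command(offset=[[-0.8,0,0],[-0.8,-0.1,0],[-0.7,-0.1,0],[-0.8,-0.2,0],[-0.8,-0.1,0]], turn=[-1,-2,-3,-3,-5], grip=[0.18,0.18,0.18,0.18,0.18])

```text
time: 9.43
ee_pos: [0.5904, 0.0339, 0.0694]
tool_rot: [-3.141, 0.0, -3.107]
force: [-0.0, 0.1, 0.6]
width: 0.183
grip_force: 0.1
```

Call:
arm_command(offset=[[-0.8,-0.2,0],[-0.8,-0.2,0],[-0.7,-0.1,0],[-0.8,-0.2,0],[0,0,0]], turn=[-4,-5,-4,-4,0], grip=[0.18,0.18,0.18,0.18,0.18])

```text
time: 9.85
ee_pos: [0.6232, 0.0314, 0.0693]
tool_rot: [-3.141, 0.002, -2.812]
force: [0.8, 0.1, -0.5]
width: 0.181
grip_force: 0.0
```

Call:
arm_command(offset=[[0,0,0],[0,0,0],[1,0,-1],[2,0,-2],[2,0,-2]], turn=[0,0,0,0,0], grip=[0.18,0.18,0.18,0.18,0.18])

```text
time: 10.27
ee_pos: [0.5725, 0.0156, 0.1187]
tool_rot: [3.141, -0.002, -2.815]
force: [-0.4, -0.7, 0.4]
width: 0.181
grip_force: 0.0
```

```bash
python3 -c "
from cont import *
look('w8')
im=env.grab_frame('scene'); cv2.imwrite('pics/s8.png',cv2.resize(im[180:300,200:360],None,fx=4,fy=4)); p=np.load('tray.npy')
plan(np.load('rings.npy')[0]+[-.3,.5],flip=1,zup=.115,ctl=55)
"
```

```text
10.2667 [0.5725 0.0156 0.1187] tray [[ 7.1 -0.1]] h -179.7 [-0.4 -0.7  0.4] j6 -0.44
brass_ferrule_1 0.94 [268. 342.] 16 tray [[79.  -4.8]] tool [-71.9  -5.2]
brass_ferrule_1 0.79 [439. 215.] 29 tray [[-9.  97.8]] tool [15.6 98. ]
brass_ferrule_1 0.62 [282. 337.] 15 tray [[75.4  4.1]] tool [-68.3   3.8]
steel_hoop_1 0.95 [112. 229.] 29 tray [[  0.8 -99.6]] tool [  6.8 -99.5]
steel_hoop_1 0.76 [281. 133.] 30 tray [[-55.7   2.5]] tool [62.8  2.9]
t 10.4667 [574.3  15.4 120.1] -161.3 j [-0.11  0.37 -0.16  1.05  0.   -0.44] tray [[ 8.8 -0.8]]
h0 -69 start [-21.2 130. ] marks [44, 66]
[[0.1, 0.3, 0.0], [0.0, 0.3, 0.0], [-0.0, 0.3, 0.0], [-0.0, 0.3, 0.0], [-0.1, 0.3, 0.0]] [-7, -7, -7, -7, -7]
[[-0.1, 0.3, 0.0], [-0.2, 0.3, 0.0], [-0.2, 0.3, 0.0], [-0.2, 0.2, 0.0], [-0.2, 0.2, 0.0]] [-7, -7, -7, -7, -7]
[[-0.3, 0.2, 0.0], [-0.3, 0.1, 0.0], [-0.3, 0.1, 0.0], [-0.3, 0.1, 0.0], [-0.3, 0.0, 0.0]] [-7, -7, -7, -7, -7]
[[-0.3, -0.0, 0.0], [-0.3, -0.1, 0.0], [-0.3, -0.1, 0.0], [-0.3, -0.1, 0.0], [-0.3, -0.2, 0.0]] [-7, -7, -7, -7, -7]
[[-0.3, -0.2, 0.0], [-0.2, -0.2, 0.0], [-0.2, -0.3, 0.0], [-0.
[... 291 characters left out ...]
.2, 0.0], [0.3, -0.2, 0.1], [0.3, -0.1, 0.0], [0.3, -0.1, 0.1], [0.3, -0.1, 0.0]] [-7, -6, -7, -6, -7]
[[0.3, -0.0, 0.1], [0.3, 0.0, 0.0], [-0.0, 0.0, 2.3], [-0.0, 0.0, 2.3], [-0.5, 0.0, 0.0]] [-6, -7, 0, 0, 0]
[[-0.4, 0.0, 0.0], [-0.8, -0.0, 0.0], [-0.8, -0.0, 0.0], [-0.7, -0.1, 0.0], [-0.8, -0.0, 0.0]] [0, 0, -1, -1, -1]
[[-0.8, -0.1, 0.0], [-0.7, -0.0, 0.0], [-0.8, -0.1, 0.0], [-0.7, -0.1, 0.0], [-0.8, -0.1, 0.0]] [-1, -2, -2, -3, -3]
[[-0.8, -0.1, 0.0], [-0.7, -0.2, 0.0], [-0.8, -0.2, 0.0], [-0.8, -0.1, 0.0], [-0.8, -0.3, 0.0]] [-3, -4, -5, -5, -6]
[[-0.7, -0.2, 0.0], [-0.8, -0.2, 0.0], [-0.4, -0.1, 0.0], [-0.4, -0.2, 0.0], [-0.8, -0.2, 0.0]] [-6, -6, -4, -3, -7]
[[-0.7, -0.2, 0.0]] [-5]
```

View pics/s8.png

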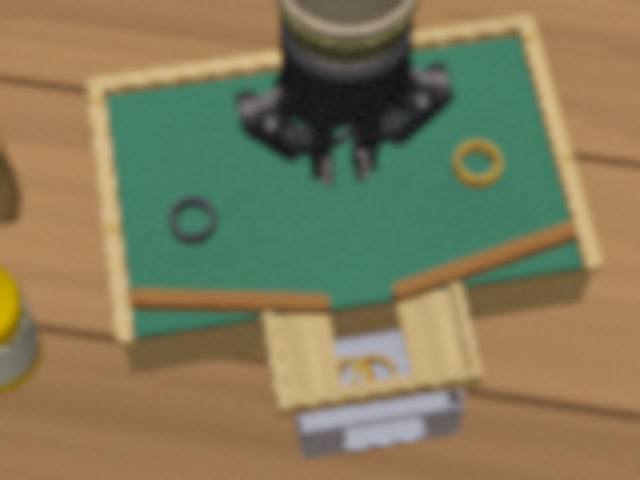

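Two rings show in the tin at about (370,370), and both hoops and the last ring are in place. Before the last approach I check the clearance to the brown handle.

```bash
sed -i 's/d=G-cur\[0\]; t=H-cur\[1\]/d=G-cur[0]; t=(H-cur[1]+180)%360-180/' plan.py; python3 -c "
from cont import *
p=np.load('tray.npy')
for d in env.silhouettes('scene','handle_blank_1'):
    u=np.argwhere(d['pixels'])[:,::-1]; top=u[u[:,1].argmin()]; bot=u[u[:,1].argmax()]
    print(d['confidence'],top,bot,totray(p,ray('scene',top,.118)).round(),totray(p,ray('scene',bot,0)).round())
plan(np.load('rings.npy')[0]+[-.3,.3],flip=1,zup=.115,ctl=40,back=7)
"
```

```text
0.86 [192 210] [199 236] [[ -71. -238.]] [[ -53. -242.]]
0.68 [373 193] [368 220] [[-43. 247.]] [[-23. 251.]]
t 10.5167 [574.2  15.5 119.3] -161.3 j [-0.11  0.37 -0.16  1.05  0.   -0.44] tray [[ 8.8 -0.7]]
h0 -62 start [-24.1 126.3] marks [11, 34]
[[0.4, 1.4, 0.0], [0.5, 1.4, 0.1], [0.7, 1.3, 0.0], [0.8, 1.2, 0.1], [1.0, 1.1, 0.0]] [7, 7, 7, 7, 7]
[[1.1, 0.9, 0.1], [1.2, 0.8, 0.0], [1.3, 0.7, 0.1], [1.4, 0.5, 0.0], [-0.0, -0.0, 2.3]] [7, 7, 6, 7, 0]
[[-0.1, -0.0, 2.3], [-0.3, -0.0, 0.0], [-0.4, -0.0, 0.0], [-0.7, -0.0, 0.0], [-0.8, -0.0, 0.0]] [0, 0, 0, 0, -1]
[[-0.8, -0.1, 0.0], [-0.8, 0.0, 0.0], [-0.8, -0.0, 0.0], [-0.8, -0.1, 0.0], [-0.7, -0.0, 0.0]] [0, -1, -1, -1, -1]
[[-0.8, -0.1, 0.0], [-0.8, -0.0, 0.0], [-0.8, -0.1, 0.0], [-0.8, -0.1, 0.0], [-0.8, -0.1, 0.0]] [-2, -2, -2, -3, -3]
[[-0.8, -0.2, 0.0], [-0.7, -0.2, 0.0], [-0.8, -0.2, 0.0], [-0.4, -0.1, 0.0], [-0.4, -0.2, 0.0]] [-4, -5, -7, -4, -4]
[[-0.4, -0.2, 0.0], [-0.4, -0.2, 0.0], [-0.4, -0.2, 0.0], [-0.4, -0.2, 0.0]] [-5, -4, -6, -5]
```

Call:
arm_command(offset=[[0.4,1.4,0],[0.5,1.4,0.1],[0.7,1.3,0],[0.8,1.2,0.1],[1.0,1.1,0]], turn=[7,7,7,7,7], grip=[0.18,0.18,0.18,0.18,0.18])

```text
time: 10.93
ee_pos: [0.5339, 0.078, 0.1158]
tool_rot: [-3.141, -0.002, 2.852]
force: [-0.5, -0.5, -0.3]
width: 0.176
grip_force: 0.0
```

Call:
arm_command(offset=[[1.1,0.9,0.1],[1.2,0.8,0],[1.3,0.7,0.1],[1.4,0.5,0],[0,0,0]], turn=[7,7,6,7,0], grip=[0.18,0.18,0.18,0.18,0.18])

```text
time: 11.35
ee_pos: [0.5005, 0.1279, 0.1139]
tool_rot: [-3.14, -0.003, 2.385]
force: [-0.9, 0.4, -0.7]
width: 0.179
grip_force: 0.0
```

Call:
arm_command(offset=[[0,0,0],[0,0,0]], turn=[0,0], grip=[0.18,0.18])

```text
time: 11.52
ee_pos: [0.5028, 0.1259, 0.1147]
tool_rot: [-3.141, 0.0, 2.389]
force: [0.6, -2.0, -0.3]
width: 0.181
grip_force: 0.0
```

```bash
python3 -c "
from cont import *
look('w9')
plan(np.load('rings.npy')[0]+[-.3,.3],flip=1,zup=.115,ctl=40,back=7)
"
```

```text
11.5167 [0.5028 0.1259 0.1147] tray [[-24.1 126.5]] h 118.5 [ 0.6 -2.  -0.3] j6 0.84
brass_ferrule_1 0.72 [278. 293.] 27 tray [[-8.7 98.3]] tool [-32.2   0.1]
t 11.6667 [503.  125.4 115. ] 136.8 j [ 0.09  0.27 -0.31  0.99 -0.    0.84] tray [[-24.1 126.1]]
h0 -62 start [-24.1 126.3] marks [3, 26]
[[0.0, 0.0, 0.0], [0.0, 0.0, 2.3], [0.0, 0.0, 2.3], [-0.3, 0.0, 0.0], [-0.4, 0.0, 0.0]] [0, 0, 0, 0, 0]
[[-0.8, 0.0, 0.0], [-0.8, -0.0, 0.0], [-0.7, -0.0, 0.0], [-0.8, -0.1, 0.0], [-0.8, 0.0, 0.0]] [0, 0, -1, -1, -1]
[[-0.8, -0.0, 0.0], [-0.8, -0.1, 0.0], [-0.7, -0.0, 0.0], [-0.9, -0.1, 0.0], [-0.7, -0.1, 0.0]] [-1, -1, -2, -2, -2]
[[-0.8, -0.1, 0.0], [-0.8, -0.1, 0.0], [-0.8, -0.2, 0.0], [-0.8, -0.2, 0.0], [-0.8, -0.2, 0.0]] [-3, -3, -4, -5, -7]
[[-0.4, -0.1, 0.0], [-0.4, -0.2, 0.0], [-0.4, -0.2, 0.0], [-0.4, -0.2, 0.0], [-0.4, -0.2, 0.0]] [-4, -4, -5, -4, -5]
[[-0.4, -0.2, 0.0]] [-6]
```

View pics/w9.png

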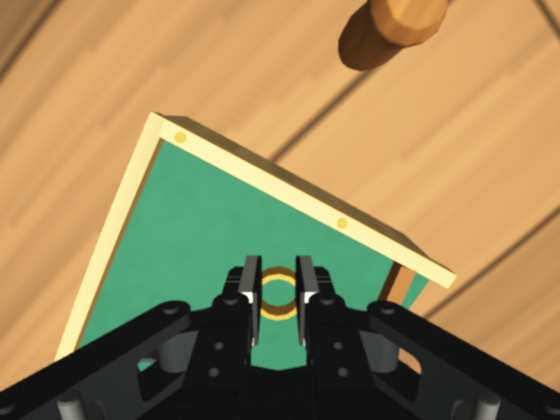

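The last ring is centred in the finger gap at (278,293), clear of the rail and handle. Descend and push.

Call:
arm_command(offset=[[0,0,1.6],[0,0,2],[0,0,1],[0,0,0],[-0.3,0,0]], turn=[0,0,0,0,0], grip=[0.18,0.18,0.18,0.18,0.18])

```text
time: 12.08
ee_pos: [0.5039, 0.1237, 0.0688]
tool_rot: [-3.14, -0.001, 2.387]
force: [-0.8, -0.0, -0.9]
width: 0.18
grip_force: 0.0
```

Call:
arm_command(offset=[[-0.4,0,0],[-0.7,0,0],[-0.8,0,0],[-0.8,0,0],[-0.8,0,0]], turn=[0,0,0,-1,-1], grip=[0.18,0.18,0.18,0.18,0.18])

```text
time: 12.5
ee_pos: [0.5316, 0.0993, 0.0701]
tool_rot: [3.141, 0.001, 2.422]
force: [0.3, -0.2, 0.4]
width: 0.184
grip_force: 0.2
```

```bash
python3 -c "
from cont import *
look('w10')
p=np.load('tray.npy');s=env.read_state(); q=totray(p,np.array(s['ee_pos']))[0]; a=s['tool_rot'][2]-p[2]+np.pi
r=q+25.6*np.array([np.cos(a),np.sin(a)]); print(r); cont(r,flip=1,ctl=45,step=7,k1=.4)
"
```

```text
12.5 [0.5316 0.0993 0.0701] tray [[-5.2 92.3]] h 120.4 [ 0.3 -0.2  0.4] j6 0.76
brass_ferrule_1 0.59 [276. 320.] 35 tray [[ 5.8 72.5]] tool [-22.6  -0.5]
[ 7.53031414 70.2076729 ]
[[-0.7, 0.0, 0], [-0.7, 0.1, 0], [-0.7, -0.0, 0], [-0.7, -0.0, 0], [-0.7, -0.1, 0]] [1, 1, 0, -1, -1]
[[-0.7, -0.1, 0], [-0.7, -0.1, 0], [-0.7, -0.1, 0], [-0.7, -0.2, 0], [-0.6, -0.2, 0]] [-2, -3, -3, -6, -6]
[[-0.8, -0.3, 0], [-0.7, -0.3, 0], [-0.7, -0.3, 0], [-0.7, -0.2, 0], [-0.7, -0.2, 0]] [-7, -7, -7, -7, -7]
[[-0.7, -0.2, 0]] [-4]
end TCP tray [58.7  0.4] h -0.7
```

```bash
python3 -c "
from cont import *
p=np.load('tray.npy');s=env.read_state(); q=totray(p,np.array(s['ee_pos']))[0]; a=s['tool_rot'][2]-p[2]+np.pi
r=q+25.6*np.array([np.cos(a),np.sin(a)]); cont(r,flip=1,ctl=35,step=6.5,k1=.45)
"
```

```text
[[-0.7, -0.0, 0], [-0.6, -0.0, 0], [-0.6, -0.0, 0], [-0.7, -0.1, 0], [-0.6, -0.0, 0]] [0, 0, -1, -1, -1]
[[-0.7, -0.1, 0], [-0.6, -0.0, 0], [-0.7, -0.1, 0], [-0.6, -0.1, 0], [-0.7, -0.2, 0]] [-1, -2, -2, -3, -4]
[[-0.6, -0.1, 0], [-0.6, -0.3, 0], [-0.7, -0.2, 0], [-0.7, -0.3, 0], [-0.6, -0.3, 0]] [-5, -5, -7, -7, -7]
[[-0.7, -0.2, 0], [-0.6, -0.3, 0]] [-7, -6]
end TCP tray [58.1 -0. ] h -0.7
```

Call:
arm_command(offset=[[-0.7,0,0],[-0.6,0,0],[-0.6,0,0],[-0.7,-0.1,0],[-0.6,0,0]], turn=[0,0,-1,-1,-1], grip=[0.18,0.18,0.18,0.18,0.18])

```text
time: 13.07
ee_pos: [0.5544, 0.0779, 0.0693]
tool_rot: [-3.142, 0.0, 2.476]
force: [-0.4, 0.4, 0.6]
width: 0.18
grip_force: 0.2
```

Call:
arm_command(offset=[[-0.7,-0.1,0],[-0.6,0,0],[-0.7,-0.1,0],[-0.6,-0.1,0]], turn=[-1,-2,-2,-3], grip=[0.18,0.18,0.18,0.18])

```text
time: 13.4
ee_pos: [0.5737, 0.0602, 0.0693]
tool_rot: [-3.142, 0.0, 2.616]
force: [0.3, 0.2, -0.4]
width: 0.183
grip_force: 0.1
```

```bash
python3 -c "
from cont import *
look('w11')
p=np.load('tray.npy');s=env.read_state(); q=totray(p,np.array(s['ee_pos']))[0]; a=s['tool_rot'][2]-p[2]+np.pi
r=q+25.6*np.array([np.cos(a),np.sin(a)]); print(r); cont(r,flip=1,ctl=20,step=6,k1=.4)
"
```

```text
13.4 [0.5737 0.0602 0.0693] tray [[22.4 41.9]] h 131.5 [ 0.3  0.2 -0.4] j6 0.49
brass_ferrule_1 0.77 [277. 321.] 34 tray [[37.5 25.1]] tool [-22.5   0.2]
steel_hoop_1 0.74 [277. 320.] 35 tray [[37.4 25.1]] tool [-22.5   0.1]
steel_hoop_1 0.73 [ 90. 232.] 40 tray [[-55.8   2.6]] tool [ 22.4 -84.6]
steel_hoop_1 0.72 [259. 227.] 305 tray [[-0.  55.3]] tool [24.9 -7.9]
[39.17367756 22.75327846]
[[-0.6, -0.1, 0], [-0.6, -0.1, 0], [-0.6, -0.2, 0], [-0.6, -0.2, 0], [-0.5, -0.3, 0]] [-2, -4, -4, -7, -7]
[[-0.6, -0.3, 0], [-0.6, -0.3, 0], [-0.6, -0.2, 0], [-0.6, -0.2, 0]] [-7, -7, -6, -5]
end TCP tray [58.4  0.2] h 0.3
```

Call:
arm_command(offset=[[-0.6,-0.1,0],[-0.6,-0.1,0],[-0.6,-0.2,0],[-0.6,-0.2,0],[-0.5,-0.3,0]], turn=[-2,-4,-4,-7,-7], grip=[0.18,0.18,0.18,0.18,0.18])

```text
time: 13.97
ee_pos: [0.5963, 0.0409, 0.0692]
tool_rot: [3.142, -0.0, 3.038]
force: [0.3, 0.2, -0.0]
width: 0.179
grip_force: 0.1
```

```bash
python3 -c "
from cont import *
look('w12')
p=np.load('tray.npy');s=env.read_state(); q=totray(p,np.array(s['ee_pos']))[0]; a=s['tool_rot'][2]-p[2]+np.pi
r=q+25.6*np.array([np.cos(a),np.sin(a)]); print(r); cont(r,flip=1,ctl=10,step=6,k1=.4)
"
```

```text
13.9667 [0.5963 0.0409 0.0692] tray [[37.7 16.4]] h 155.6 [ 0.3  0.2 -0. ] j6 0.04
brass_ferrule_1 0.91 [289. 355.] 16 tray [[79.6  4.9]] tool [-42.9   6.7]
brass_ferrule_1 0.6 [278. 320.] 35 tray [[59.   7.8]] tool [-22.9   0.9]
steel_hoop_1 0.84 [148.  97.] 44 tray [[-56.    2.3]] tool [ 79.5 -51.5]
[60.9031323   5.58469838]
[[-0.5, -0.1, 0], [-0.5, -0.2, 0], [-0.5, -0.3, 0], [-0.5, -0.2, 0], [-0.5, -0.2, 0]] [-2, -5, -7, -7, -4]
end TCP tray [58.8 -0.1] h 0.1
```

Call:
arm_command(offset=[[-0.5,-0.1,0],[-0.5,-0.2,0],[-0.5,-0.3,0],[-0.5,-0.2,0],[-0.5,-0.2,0]], turn=[-3,-6,-7,-6,-3], grip=[0.18,0.18,0.18,0.18,0.18])

```text
time: 14.53
ee_pos: [0.6214, 0.0328, 0.0693]
tool_rot: [3.141, -0.001, -2.814]
force: [-0.3, -0.1, 0.3]
width: 0.182
grip_force: 0.0
```

Call:
arm_command(offset=[[-0.1,0,0],[0,0,0],[0,0,0],[0,0,0]], turn=[0,0,0,0], grip=[0.18,0.18,0.18,0.18])

```text
time: 14.87
ee_pos: [0.6223, 0.0331, 0.0693]
tool_rot: [3.141, -0.0, -2.816]
force: [0.1, -0.5, -0.2]
width: 0.182
grip_force: 0.0
```

Call:
arm_command(offset=[[1,0,-1],[2,0,-2],[2,0,-3],[2,0,-3],[1,0,-2]], turn=[0,0,0,0,0], grip=[0.18,0.18,0.18,0.18,0.18])

```text
time: 15.28
ee_pos: [0.5453, 0.0069, 0.1818]
tool_rot: [-3.141, 0.0, -2.816]
force: [0.6, 0.6, 0.2]
width: 0.181
grip_force: 0.0
```

Call:
arm_command(offset=[[0,0,0],[0,0,0],[0,0,0]], turn=[0,0,0], grip=[0.18,0.18,0.18])

```text
time: 15.53
ee_pos: [0.5469, 0.0072, 0.1789]
tool_rot: [-3.142, 0.0, -2.815]
force: [-0.2, -0.1, -0.5]
width: 0.182
grip_force: 0.0
```

```bash
python3 -c "
from cont import *
look('w13')
im=env.grab_frame('scene'); cv2.imwrite('pics/s13.png',cv2.resize(im[180:300,200:360],None,fx=5,fy=5,interpolation=cv2.INTER_CUBIC))
"
```

```text
15.5333 [0.5469 0.0072 0.1789] tray [[-19.7   0.1]] h -179.7 [-0.2 -0.1 -0.5] j6 -0.46
brass_ferrule_1 0.51 [270. 326.] 13 tray [[81.1 -4.9]] tool [-100.8   -5.5]
brass_ferrule_1 0.5 [282. 321.] 14 tray [[76.  5.]] tool [-95.8   4.4]
steel_hoop_1 0.6 [280. 167.] 22 tray [[-55.6   2.9]] tool [35.8  3.1]
steel_hoop_1 0.6 [151. 237.] 21 tray [[  0.9 -99.5]] tool [-20.1 -99.7]
```

View pics/s13.png

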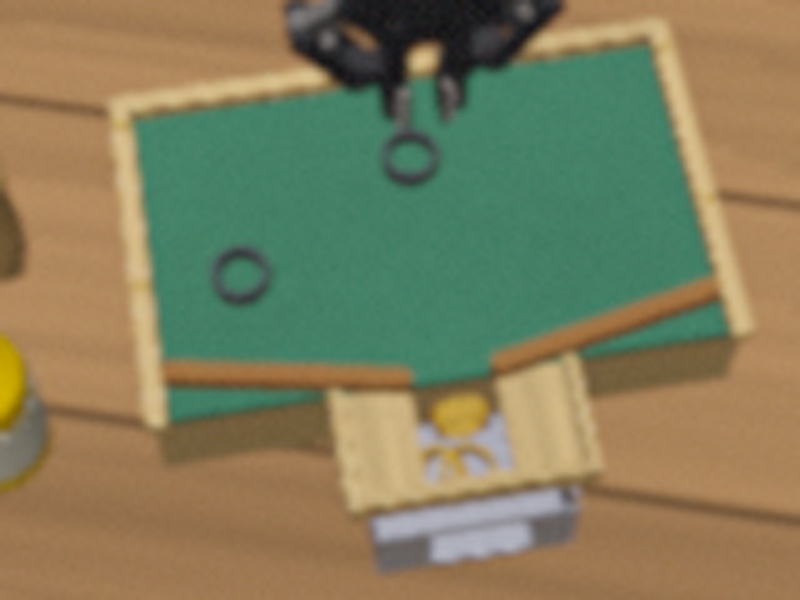

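Both hoops are at rest in the pen. The third ring is in the slot region at crop (460,412) but looks tilted, so I check its height numerically.

```bash
python3 -c "
from cont import *
p=np.load('tray.npy')
im=env.grab_frame('scene')
for t in range(1):
    for d in env.silhouettes('scene','brass_ferrule_1'):
        u=np.argwhere(d['pixels'])[:,::-1]; b=(u.min(0),u.max(0)); print(round(d['confidence'],2),b,len(u))
        for z in(.01,.02,.035,.05,.07): print('  z',z,[totray(p,ray('scene',x,z))[0].round(0).tolist() for x in ((u[:,0].mean(),b[0][1]),u.mean(0),(u[:,0].mean(),b[1][1]))])
im=env.grab_frame('side')
for d in env.silhouettes('side','brass_ferrule_1'): print('side',d['confidence'],np.argwhere(d['pixels']).mean(0)[::-1], [totray(p,ray('side',np.argwhere(d['pixels']).mean(0)[::-1],z))[0].round(0).tolist() for z in (.02,.05,.07)])
"
```

```text
0.52 (array([287, 259]), array([297, 267])) 84
  z 0.01 [[66.0, 9.0], [77.0, 7.0], [89.0, 5.0]]
  z 0.02 [[70.0, 8.0], [81.0, 6.0], [93.0, 4.0]]
  z 0.035 [[76.0, 6.0], [87.0, 4.0], [98.0, 2.0]]
  z 0.05 [[82.0, 5.0], [93.0, 3.0], [104.0, 1.0]]
  z 0.07 [[90.0, 3.0], [101.0, 1.0], [112.0, -1.0]]
0.26 (array([223, 184]), array([349, 293])) 9306
  z 0.01 [[-182.0, 34.0], [-9.0, 3.0], [158.0, -26.0]]
  z 0.02 [[-175.0, 32.0], [-4.0, 2.0], [161.0, -27.0]]
  z 0.035 [[-165.0, 30.0], [3.0, 1.0], [166.0, -28.0]]
  z 0.05 [[-156.0, 29.0], [10.0, -0.0], [170.0, -29.0]]
  z 0.07 [[-142.0, 26.0], [20.0, -2.0], [177.0, -30.0]]
```

Call:
arm_command(offset=[[-3,0,0],[-4,0,0],[-4,0,0],[-3,0,0],[0,0,0]], turn=[0,0,0,0,0], grip=[0.18,0.18,0.18,0.18,0.18])

```text
time: 16.35
ee_pos: [0.6841, 0.0537, 0.1766]
tool_rot: [3.141, 0.001, -2.813]
force: [0.2, -0.7, 0.2]
width: 0.179
grip_force: 0.0
```

Call:
arm_command(offset=[[0,0,0],[0,0,0]], turn=[0,0], grip=[0.18,0.18])

```text
time: 16.52
ee_pos: [0.6788, 0.0521, 0.1784]
tool_rot: [3.141, -0.002, -2.814]
force: [0.7, 0.3, -0.0]
width: 0.181
grip_force: 0.0
```

```bash
python3 -c "
from cont import *
look('w14'); p=np.load('tray.npy'); c=env.get_calibration('wrist')
cv2.imwrite('pics/w14c.png',0*cv2.imread('pics/w14.png'))
R,_=cv2.Rodrigues(np.array(c['rvec'],float)); o=-R.T@np.ravel(c['tvec']); print('cam tray',totray(p,o).round(),o[2])
for d in env.silhouettes('wrist','brass_ferrule_1'):
    u=np.argwhere(d['pixels'])[:,::-1]; print(round(d['confidence'],2),u.min(0),u.max(0),len(u))
    for z in(.01,.035,.06): print('  z',z,[totray(p,ray('wrist',x,z,c))[0].round(0).tolist() for x in ((u[:,0].mean(),u[:,1].min()),(u[:,0].mean(),u[:,1].max()),(u[:,0].min(),u[:,1].mean()),(u[:,0].max(),u[:,1].mean()))])
"
```

```text
16.5167 [0.6788 0.0521 0.1784] tray [[119.6   1. ]] h -179.6 [ 0.7  0.3 -0. ] j6 -0.37
brass_ferrule_1 0.85 [265. 188.] 17 tray [[99.9 -7.7]] tool [19.8 -8.6]
brass_ferrule_1 0.8 [282. 186.] 17 tray [[97.6  5.8]] tool [21.9  4.9]
brass_ferrule_1 0.69 [284. 160.] 18 tray [[78.9  6.7]] tool [40.7  5.9]
steel_hoop_1 0.82 [134.  50.] 26 tray [[  1.3 -99.7]] tool [ 118.9 -100. ]
cam tray [[50.  2.]] 0.321939074471046
0.85 [249 173] [281 205] 651
  z 0.01 [[97.0, -10.0], [128.0, -10.0], [112.0, -25.0], [112.0, 5.0]]
  z 0.035 [[94.0, -9.0], [122.0, -9.0], [107.0, -23.0], [107.0, 5.0]]
  z 0.06 [[90.0, -8.0], [116.0, -8.0], [102.0, -21.0], [102.0, 4.0]]
0.8 [266 169] [299 202] 357
  z 0.01 [[94.0, 9.0], [125.0, 9.0], [110.0, -9.0], [109.0, 22.0]]
  z 0.035 [[90.0, 8.0], [119.0, 9.0], [105.0, -8.0], [105.0, 20.0]]
  z 0.06 [[87.0, 8.0], [113.0, 8.0], [100.0, -7.0], [100.0, 19.0]]
0.69 [266 156] [302 166] 352
  z 0.01 [[82.0, 7.0], [91.0, 7.0], [86.0, -9.0], [86.0, 24.0]]
  z 0.035 [[79.0, 7.0], [88.0, 7.0], [83.0, -8.0], [83.0, 22.0]]
  z 0.06 [[77.0, 6.0], [84.0, 7.0], [81.0, -7.0], [80.0, 21.0]]
0.2 [48  0] [508 258] 84041
  z 0.01 [[-50.0, 3.0], [182.0, 4.0], [29.0, -211.0], [27.0, 214.0]]
  z 0.035 [[-42.0, 3.0], [172.0, 4.0], [31.0, -194.0], [29.0, 197.0]]
  z 0.06 [[-34.0, 3.0], [161.0, 4.0], [32.0, -177.0], [30.0, 180.0]]
```

The third ring stands on edge in the tin, with its middle about 18 mm above the bench. Handing in.

```bash
python3 -c "
from rig import env
print(env.close_job())"
```

```text
the job is handed in; nothing more can be done
None
```

All three brass ferrules were pushed one at a time into the tin (the last leans on edge there), both steel hoops are still in the pen, and the job is handed in with no verdict returned; I viewed 11 pictures, one over the limit of 10.

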